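# Flask up the wax trees for casting

## Task

Get the four wax trees ready for casting: lower each steel flask gently over a wax tree so that it stands fully down and upright inside the rim of that tree's rubber base. Each base takes the flask of its own diameter, and of the two middle-sized flasks the tall one goes over the tall tree and the low one over the low tree. Leave the bases, the white jar and the blue bowl where they stand, and let go of everything.

Things in the scene. Friction and masses are not known exactly. Their poses are not given: they have to be found in the camera images.
- flask_large: the widest flask: a plain stainless-steel casting flask, a loose tube open at both ends, standing upright on the bench; outer diameter 64 mm, height 58 mm, wall 2.5 mm, about 220 g. Origin: centre of its lower end; z points up the tube.
- flask_tall: the middle-diameter flask that is tall: a plain stainless-steel casting flask, a loose tube open at both ends, standing upright on the bench; outer diameter 50 mm, height 80 mm, wall 2.5 mm, about 230 g. Origin: centre of its lower end; z points up the tube.
- flask_short: the middle-diameter flask that is low: a plain stainless-steel casting flask, a loose tube open at both ends, standing upright on the bench; outer diameter 50 mm, height 46 mm, wall 2.5 mm, about 135 g. Origin: centre of its lower end; z points up the tube.
- flask_small: the narrowest flask: a plain stainless-steel casting flask, a loose tube open at both ends, standing upright on the bench; outer diameter 36 mm, height 46 mm, wall 2.5 mm, about 95 g. Origin: centre of its lower end; z points up the tube.
- base_large: the widest base, with a broad bushy wax tree: loose dark grey rubber dish, 85 mm across, 13 high; floor 6 above the bench, rim 7 above the floor, inside 70 across at the floor flaring to 75 at the lip. From a rubber dome in its middle rises a turquoise wax tree (stem with little rings), top 42 above the floor, about 39 across. Origin: centre of its underside; z up.
- base_tall: a middle-sized base with the tall wax tree: loose dark grey rubber dish, 71 mm across, 13 high; floor 6 above the bench, rim 7 above the floor, inside 56 across at the floor flaring to 61 at the lip. From a rubber dome in its middle rises a turquoise wax tree (stem with little rings), top 64 above the floor, about 28 across. Origin: centre of its underside; z up.
- base_short: a middle-sized base with a low wax tree: loose dark grey rubber dish, 71 mm across, 13 high; floor 6 above the bench, rim 7 above the floor, inside 56 across at the floor flaring to 61 at the lip. From a rubber dome in its middle rises a turquoise wax tree (stem with little rings), top 29 above the floor, about 28 across. Origin: centre of its underside; z up.
- base_small: the smallest base, with a slim low wax tree: loose dark grey rubber dish, 57 mm across, 13 high; floor 6 above the bench, rim 7 above the floor, inside 42 across at the floor flaring to 47 at the lip. From a rubber dome in its middle rises a turquoise wax tree (stem with little rings), top 29 above the floor, about 19 across. Origin: centre of its underside; z up.
- jar: white plastic screw-lid jar, 51 mm in diameter, 56 mm high, standing among the flasks; not part of the job. Origin: centre of its underside, z up.
- bowl: blue round mixing bowl, empty, 82 mm across the rim, 46 mm high, standing among the flasks; not part of the job. Origin: centre of its underside, z up.

How it is judged:
At the end, for the whole second after the job is handed in: each flask stands in the dish of its own base (tall flask on the base with the tall tree): axes within 8 mm, lower end within 3 mm of the dish floor, flask upright within 0.07 rad, base flat on the bench, all at rest and released (horizontal distance between flask_large and base_large below 0.008 m and z of flask_large in the frame of base_large between 0.003 and 0.009 m and angle between each of flask_large, flask_tall, flask_short, flask_small's own z axis and vertical below 0.07 rad and angle between each of base_large, base_tall, base_short, base_small's own z axis and vertical below 0.05 rad and height (world z) of each of base_large, base_tall, base_short, base_small below 0.004 m and linear speed of each of flask_large, flask_tall, flask_short, flask_small below 0.02 m/s and contact force between each of flask_large, flask_tall, flask_short, flask_small and the fingers below 0.1 N and horizontal distance between flask_tall and base_tall below 0.008 m and z of flask_tall in the frame of base_tall between 0.003 and 0.009 m and horizontal distance between flask_short and base_short below 0.008 m and z of flask_short in the frame of base_short between 0.003 and 0.009 m and horizontal distance between flask_small and base_small below 0.008 m and z of flask_small in the frame of base_small between 0.003 and 0.009 m); the robot touches nothing.
It fails at once if a rubber base, the jar or the bowl is shoved more than 40 mm from its place or tipped (distance of any of base_large, base_tall, base_short, base_small, jar, bowl from where it was at the start of the episode above 0.04 m or angle between any of base_large, base_tall, base_short, base_small, jar, bowl's own z axis and vertical above 0.4 rad).
It fails at once if a base with its wax tree is struck or pressed with more than 60 N (a flask dropped or rammed onto it) (contact force between any of base_large, base_tall, base_short, base_small and anything else above 60 N).
It also fails if it takes over 104 s, if anything falls off the work surface, if the arm or the gripper's body presses on something with over 40 N, if the wrist force passes 120 N, or if a joint passes its speed limit or range.

## Robot

A 6-joint arm with a two-finger parallel gripper is mounted at the origin on the work surface. World frame = base frame: x ahead of the robot, y to its left, z up, the work surface at z = 0. Lengths are in m, angles in rad, forces in N, time in s.
With the tool pointing down it reaches from about 0.225 to 0.725 m from the base axis. Payload 3.1 kg.
Tool frame: the origin (TCP) lies between the finger pads; the fingertips stand 22 mm ahead of it and the grasp point (between the pads) lies 3 mm ahead of it; z points along the fingers, x is the direction in which the jaws open and shut, and the axes are right-handed (so a half turn about z gives the same grasp; the last joint's range is limited). The gripper opens to 85 mm and grips with 20 to 120 N. Pads are 22 mm wide; open, the fingers measure 114 mm over their backs; the gripper's body (76 mm by 85 mm) begins 54 mm behind the grasp point. The pads swing forward as they close: fully open they stand 13 mm farther back than shut.
Start: joints at [1.041, 0.048, 0.099, 1.622, 0, 1.443], TCP at [0.205, 0.483, 0.253] pointing down, gripper open.
Joint ranges: [-2.91, 2.91], [-0.99, 1.94], [-1.21, 1.42], [-2.12, 2.29], [-1.49, 1.47], [-3.14, 3.14]. Speed limits (rad/s): [2.79, 2.79, 3.14, 3.14, 3.14, 3.14].

## Interface

Orientations are given as a unit quaternion [w, x, y, z].
In Python, from bench import get_obs, camera, job_done gives the robot as it stands.
- The arm moves only by the tool servo_tool, never from a script. Its argument "targets" is a list that holds one entry, the list of rows, each a list of 5 numbers: the gripper's target within -1 to 1 (fully open at 1, half-way at 0, shut at -1), then the shift along the tool's x, y, z in m, then the turn about the tool's z in rad. A call has 1 to 20 rows; each row is the pose to reach, as a shift and turn from the pose commanded when the call began, along the tool's axes at that moment; what a row does not reach only later rows make up. A row lasts 1/10 s, in which the tool goes at most 50 mm and 8.59 degrees, less where a joint would pass 70% of its speed; a pose out of reach is approached as far as the arm can. A call with a gripper value outside its range is refused whole. The fingers move at their own pace and stop on an object; "grip_force" is the grip in N (left out, the last holds). Time passes only in rows, so rows that repeat a pose let the fingers close. It gives the time, the measured TCP pose, the force and the opening at its end, in the units of the state.
- get_obs(): the state, without advancing time (a new reading comes with each control period).
- camera(name): name is "scene" or "top"; returns a dict with "color" (480x640x3 uint8, red, green, blue), "z_map" (480x640 float32, m along the optical axis (not along the pixel's ray), 0 where there is no reading), "vertical_fov" (degrees; the focal length in pixels is half the picture's height over the tangent of half this angle, whatever the lens; pixels are square), "cx", "cy" (the principal point, pixels), "rvec" (rotation vector, rad) and "tvec" (3), from world to camera coordinates, as OpenCV has them. Camera axes: x right, y down, z forward; pixel columns grow to the right and rows downward; lengths in m; the calibration is good to about 2 mm. A picture is of the moment at which its call begins.
- job_done(): hands the job in, once; it reports no verdict.
The state is a dict: "clock": time; "q": joint angles; "qd": joint speeds; "joint_efforts": joint torques, N m; "ee_pos": TCP position; "eef_rot": TCP orientation; "wrist_force": force on the tool from outside, world axes, zero at the start; "moment": the same for the moment, N m; "finger_gap": finger opening in m.
Only numpy, scipy, OpenCV 4.12 (cv2) and the standard library are available. Lean on these libraries where they do the work, as an engineer would, in place of code of your own. Each camera call takes 0.05 s, during which the arm holds its last target.

## Working session

There is one attempt and no reset: what is moved stays moved. The work goes in short steps, Python scripts to look and compute and a tool call to move; the robot and the scene stay as the last step left them, time stands still between calls to the robot, and variables do not carry over. Pictures are saved under pics/ and viewed, and the job is handed in when it is done.

Besides the shell and the picture viewer there is one more tool, called after "Request:" in YAML: its name, and indented under it one key for each argument. servo_tool: Moves the arm, as the interface text tells. Its arguments: {"type":"object","properties":{"targets":{"type":"array","items":{"type":"array","items":{"type":"array","items":{"type":"number"}}}},"grip_force":{"type":"number"}},"required":["targets"]}

```bash
mkdir -p pics; ls
python3 - <<'E'
from bench import *
import cv2
o=get_obs(); print(o)
for n in ["scene","top"]:
    c=camera(n); cv2.imwrite(f"pics/{n}0.png",c["color"][:,:,::-1]); print(n,c["vertical_fov"],c["cx"],c["cy"],c["rvec"],c["tvec"])
E
```

```text
pics
{'clock': 0.0, 'q': array([ 1.04118244e+00,  4.87363707e-02,  9.75903767e-02,  1.62199183e+00,
       -4.51607142e-06,  1.44297698e+00]), 'qd': array([-0.00129838, -0.00021058,  0.00040286,  0.00081256, -0.00081096,
       -0.00013822]), 'joint_efforts': array([-9.14347929e-04, -3.38781309e+01,  3.20015824e+01,  2.02962424e-02,
       -1.18210755e-04, -4.93665013e-06]), 'ee_pos': array([0.20504999, 0.48269435, 0.25212083]), 'eef_rot': array([ 5.18294504e-04,  8.33987017e-01,  5.51782824e-01, -1.04977614e-03]), 'wrist_force': array([-1.35841573, -0.09192076,  0.16717933]), 'moment': array([ 0.00445797, -0.010746  , -0.03370251]), 'finger_gap': 0.08529737383997768}
scene 43.88190465176158 313.65908520928633 232.8024463964237 [ 1.63454908  2.14684207 -0.66006973] [ 0.14233404 -0.39388604  1.40938222]
top 42.72130867680207 317.565821008952 230.12251644443515 [ 2.15451095 -2.2184502   0.08873877] [0.02458726 0.51080603 1.19988659]
```

View pics/scene0.png

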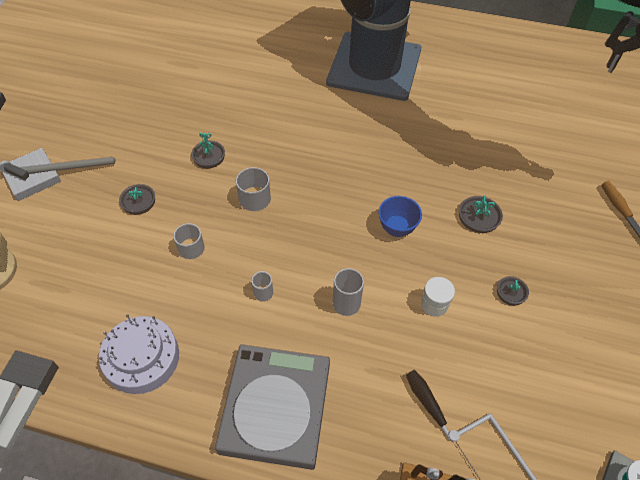

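View pics/top0.png

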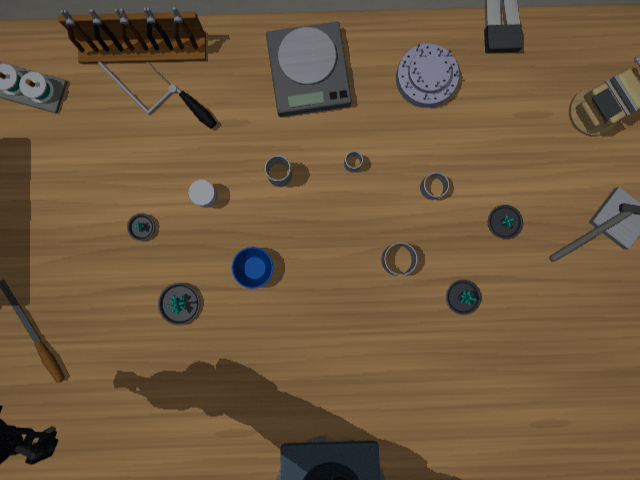

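The top view shows the flasks at about (400,260) large, (279,171) tall, (436,186) short and (354,161) small. The bases are at (180,304) large, (463,297) tall, (505,222) short and (141,227) small. The jar is at (202,193) and the bowl at (253,267). Next I'll measure them.

```bash
cat > h.py <<'E'
from bench import *
import cv2, numpy as np
from scipy.optimize import least_squares
def cloud(n):
    c=camera(n); f=240/np.tan(np.radians(c["vertical_fov"]/2))
    R,_=cv2.Rodrigues(np.array(c["rvec"])); t=np.array(c["tvec"]).ravel()
    v,u=np.mgrid[:480,:640]; z=c["z_map"]
    P=np.stack([(u-c["cx"])/f*z,(v-c["cy"])/f*z,z],-1)
    W=(P-t)@R; W[z==0]=np.nan
    return c,f,R,t,W
def ray(c,f,R,t,uv,h):
    uv=np.atleast_2d(uv).astype(float); d=np.c_[(uv[:,0]-c["cx"])/f,(uv[:,1]-c["cy"])/f,np.ones(len(uv))]@R
    o=-R.T@t; s=(h-o[2])/d[:,2]; return o+s[:,None]*d
def circ(p,r=None):
    p=np.asarray(p)[:,:2]; m=p.mean(0)
    if r is None: s=least_squares(lambda q:np.hypot(p[:,0]-q[0],p[:,1]-q[1])-q[2],[*m,.03],loss='soft_l1',f_scale=.001)
    else: s=least_squares(lambda q:np.hypot(p[:,0]-q[0],p[:,1]-q[1])-r,m,loss='soft_l1',f_scale=.001)
    return s.x
def project(c,f,R,t,p):
    q=R@np.asarray(p)+t; return np.array([q[0]/q[2]*f+c["cx"],q[1]/q[2]*f+c["cy"]])
FL=dict(large=(64,58),tall=(50,80),short=(50,46),small=(36,46))
BA=dict(large=85,tall=71,short=71,small=57)
E
python3 - <<'E'
from h import *
px=dict(flask_large=(400,260),flask_tall=(279,171),flask_short=(436,186),flask_small=(354,161),base_large=(180,304),base_tall=(463,297),base_short=(505,222),base_small=(141,227),jar=(202,193),bowl=(253,267))
views={n:cloud(n) for n in("top","scene")}
c,f,R,t,W=views["top"]
for k,p in px.items():
    a,_,b=k.partition('_')
    if a=='flask': D,H=FL[b]; h=H/1000; lo,hi=h-.006,h+.006;r=(D-2.5)/2000
    elif a=='base': h=.013; lo,hi=.009,.018; r=BA[b]/2000
    elif k=='jar': h=.056;lo,hi=.05,.06; r=.025
    else: h=.046;lo,hi=.04,.05;r=.041
    g=ray(c,f,R,t,p,h)[0]
    for n,(c2,f2,R2,t2,W2) in views.items():
        d=np.hypot(W2[...,0]-g[0],W2[...,1]-g[1])
        m=(d<r+.02)&(W2[...,2]>lo)&(W2[...,2]<hi)
        if a=='base':
            v=c2["color"].max(2); m&=(c2["color"].ptp(2) if hasattr(c2["color"],'ptp') else np.ptp(c2["color"],axis=2))<25
        # cast pixel rays on the known plane
        uv=np.argwhere(m)[:,::-1]
        if len(uv)<10: print(k,n,'few',len(uv));continue
        Q=ray(c2,f2,R2,t2,uv,h)
        hi_z=np.nanmedian(W2[m][:,2])
        q=circ(Q)
        dd=np.hypot(*(W2[m][:,:2]-q[:2]).T)
        # outline of filled hull
        hull=cv2.convexHull(uv.astype(np.int32)); (x,y),rr=cv2.minEnclosingCircle(hull)
        Hh=ray(c2,f2,R2,t2,hull[:,0],h); qh=circ(Hh)
        print(k,n,len(uv),'z %.1f'%(hi_z*1e3),'fit',np.round(q*1e3,1),'hull',np.round(qh*1e3,1))
E
```

```text
flask_large top 145 z 57.1 fit [ 448.6 -146.9   30.4] hull [ 448.4 -147.    31.6]
flask_large scene 237 z 57.1 fit [ 451.5 -145.8   30.4] hull [ 451.5 -145.2   33.6]
flask_tall top 120 z 79.0 fit [626.8  83.2  23.5] hull [626.8  83.3  24.7]
flask_tall scene 216 z 79.6 fit [629.8  84.6  23.6] hull [630.1  84.5  25.8]
flask_short top 118 z 44.7 fit [ 591.7 -223.9   23.5] hull [ 591.8 -224.    24.8]
flask_short scene 200 z 45.2 fit [ 594.4 -222.8   23.7] hull [ 594.4 -222.4   26.2]
flask_small top 80 z 44.8 fit [645.6 -64.6  16.5] hull [645.5 -64.7  17.7]
flask_small scene 147 z 45.4 fit [648.5 -63.5  16.6] hull [648.4 -63.6  18.6]
base_large top 364 z 11.7 fit [374.3 287.9  38.3] hull [374.1 288.   41.2]
base_large scene 365 z 12.3 fit [376.2 288.7  37.8] hull [376.2 289.1  41.3]
base_tall top 322 z 12.0 fit [ 370.4 -274.8   31.2] hull [ 370.8 -274.7   34.1]
base_tall scene 250 z 12.3 fit [ 371.9 -273.6   30.5] hull [ 372.9 -272.7   34.4]
base_short top 307 z 11.9 fit [ 517.7 -365.7   31.3] hull [ 518.  -365.8   34.3]
base_short scene 332 z 12.4 fit [ 519.7 -364.5   30.5] hull [ 520.1 -364.2   34.3]
base_small top 238 z 11.9 fit [528.3 362.   24.4] hull [528.5 362.   27.2]
base_small scene 327 z 12.4 fit [530.1 363.5  23.9] hull [530.4 363.4  27.4]
jar top 525 z 55.1 fit [588.2 232.8  18. ] hull [587.9 232.8  25.1]
jar scene 650 z 56.4 fit [591.4 233.9  18.6] hull [591.6 233.8  26.1]
bowl top 303 z 44.6 fit [440.5 138.4  38. ] hull [440.4 138.6  40.2]
bowl scene 361 z 45.4 fit [443.5 139.7  37.8] hull [442.5 139.8  40.9]
```

Request:
servo_tool:
  targets:
    - [[1, -0.483, 0.471, 0.053, 1.169], [1, -0.483, 0.471, 0.053, 1.169], [1, -0.483, 0.471, 0.053, 1.169], [1, -0.483, 0.471, 0.053, 1.169], [1, -0.483, 0.471, 0.053, 1.169], [1, -0.483, 0.471, 0.053, 1.169], [1, -0.483, 0.471, 0.053, 1.169], [1, -0.483, 0.471, 0.053, 1.169], [1, -0.483, 0.471, 0.053, 1.169], [1, -0.483, 0.471, 0.053, 1.169], [1, -0.483, 0.471, 0.053, 1.169], [1, -0.483, 0.471, 0.053, 1.169], [1, -0.483, 0.471, 0.053, 1.169], [1, -0.483, 0.471, 0.053, 1.169], [1, -0.483, 0.471, 0.053, 1.169], [1, -0.483, 0.471, 0.053, 1.169], [1, -0.483, 0.471, 0.053, 1.169], [1, -0.483, 0.471, 0.053, 1.169]]
  grip_force: 30

```text
clock: 2.0
ee_pos: [0.4497, -0.1444, 0.2006]
eef_rot: [-0.0, 1.0, 0.001, 0.0]
wrist_force: [-0.1, 0.8, -0.2]
finger_gap: 0.0854
```

Request:
servo_tool:
  targets:
    - [[1, 0, 0.001, 0.03, 0], [1, 0, 0.001, 0.06, 0], [1, 0, 0.001, 0.09, 0], [1, 0, 0.001, 0.11, 0], [1, 0, 0.001, 0.125, 0], [1, 0, 0.001, 0.14, 0], [1, 0, 0.001, 0.15, 0], [1, 0, 0.001, 0.158, 0], [1, 0, 0.001, 0.158, 0], [1, 0, 0.001, 0.158, 0]]

```text
clock: 3.0
ee_pos: [0.4503, -0.1465, 0.0428]
eef_rot: [0.0, 1.0, 0.0, 0.0]
wrist_force: [-0.1, -0.4, 0.4]
finger_gap: 0.0854
```

Request:
servo_tool:
  targets:
    - [[0.3, 0, 0, 0, 0], [0.3, 0, 0, 0, 0], [0, 0, 0, 0, 0], [0, 0, 0, 0, 0], [-0.3, 0, 0, 0, 0], [-0.3, 0, 0, 0, 0], [-0.3, 0, 0, 0, 0], [-1, 0, 0, 0, 0], [-1, 0, 0, 0, 0], [-1, 0, 0, 0, 0], [-1, 0, 0, 0, 0]]

```text
clock: 4.1
ee_pos: [0.4507, -0.147, 0.0436]
eef_rot: [0.0, 1.0, -0.0, 0.001]
wrist_force: [-0.7, 0.8, 5.3]
finger_gap: 0.0643
```

Request:
servo_tool:
  targets:
    - [[-1, 0, 0, -0.01, 0], [-1, 0, 0, -0.03, 0], [-1, 0, 0, -0.06, 0], [-1, 0, 0, -0.09, 0], [-1, 0, 0, -0.12, 0], [-1, 0, 0, -0.12, 0], [-1, 0, 0, -0.12, 0], [-1, 0, 0, -0.12, 0]]
  grip_force: 40

```text
clock: 4.9
ee_pos: [0.4488, -0.1461, 0.1604]
eef_rot: [-0.001, 1.0, -0.0, -0.002]
wrist_force: [0.4, -0.4, -2.8]
finger_gap: 0.0638
```

Run:
```python
from h import *
o=get_obs(); print(o['ee_pos'],o['wrist_force'],o['finger_gap'])
for n in("scene","top"):
    c=camera(n); cv2.imwrite(f"pics/{n}1.png",c["color"][:,:,::-1])
a=cv2.imread("pics/scene1.png")[80:320,100:420]; cv2.imwrite("pics/s1c.png",cv2.resize(a,None,fx=2.4,fy=2.4))
```

```text
[ 0.44881486 -0.14605142  0.16035309] [ 0.41501038 -0.40046337 -2.77472432] 0.06378086169118308
```

View pics/s1c.png

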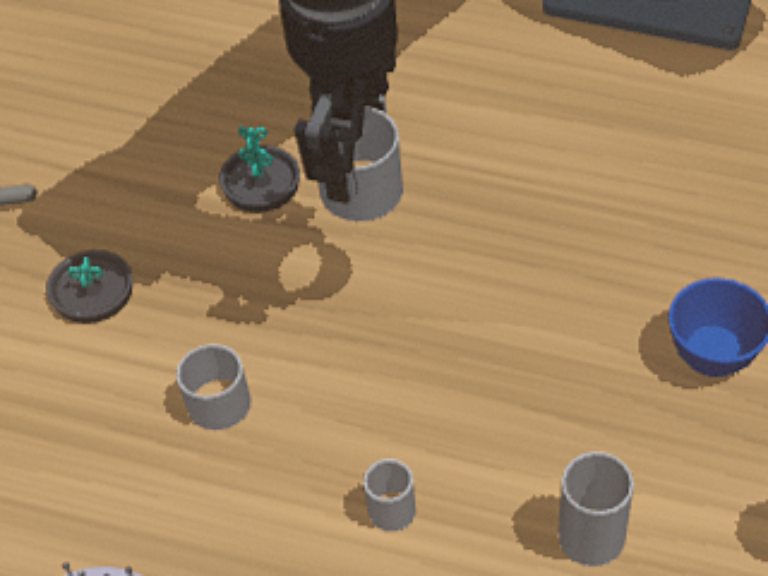

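The scene picture shows the large flask held and level at crop (360,165), clear of the bench. I'll carry it over base_large.

Request:
servo_tool:
  targets:
    - [[-1, -0.007, -0.04, 0, 0], [-1, -0.015, -0.085, 0, 0], [-1, -0.022, -0.13, 0, 0], [-1, -0.03, -0.175, 0, 0], [-1, -0.038, -0.22, 0, 0], [-1, -0.046, -0.265, 0, 0], [-1, -0.053, -0.31, 0, 0], [-1, -0.061, -0.355, 0, 0], [-1, -0.068, -0.395, 0, 0], [-1, -0.073, -0.42, 0, 0], [-1, -0.075, -0.435, 0, 0], [-1, -0.075, -0.435, 0.02, 0], [-1, -0.075, -0.435, 0.04, 0], [-1, -0.075, -0.435, 0.04, 0], [-1, -0.075, -0.435, 0.04, 0], [-1, -0.075, -0.435, 0.04, 0]]

```text
clock: 6.6
ee_pos: [0.3753, 0.2885, 0.1229]
eef_rot: [-0.0, 1.0, -0.0, 0.0]
wrist_force: [0.6, 0.0, -1.2]
finger_gap: 0.0634
```

```bash
cat > chk.py <<'E'
import sys
from h import *
# measure flask lower/upper rim using given expected xy and base; shows crops
tag,x,y=sys.argv[1],float(sys.argv[2]),float(sys.argv[3]); s=60
o=get_obs(); print(o['ee_pos'],o['wrist_force'],o['finger_gap'])
out=[]
for n in("scene","top"):
    v=cloud(n); c=v[0]; u=project(*v[:4],[x,y,.06]).astype(int)
    x0,y0=np.clip(u-s,0,[640-2*s,480-2*s])
    out.append(cv2.resize(np.ascontiguousarray(c["color"][y0:y0+2*s,x0:x0+2*s,::-1]),(400,400)))
    print(n,'crop0',x0,y0)
cv2.imwrite(f"pics/{tag}.png",np.hstack(out))
E
python3 chk.py L1 .3753 .2884
```

```text
[0.37528783 0.28848859 0.12293534] [ 0.6222205   0.02797252 -1.2032275 ] 0.0633858345992159
scene crop0 425 137
top crop0 113 244
```

View pics/L1.png

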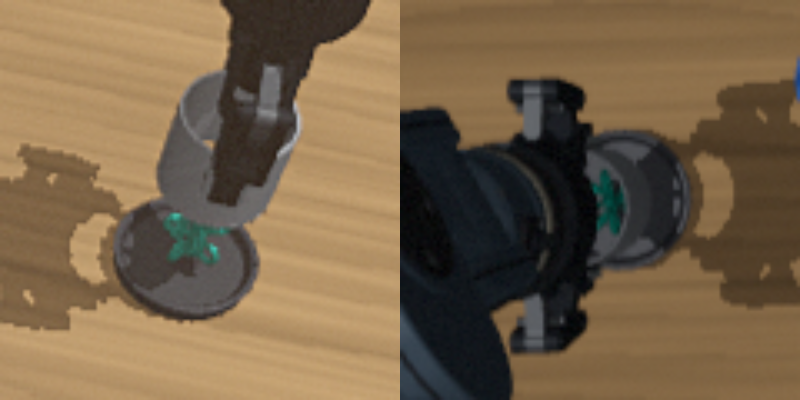

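```bash
cat > wall.py <<'E'
import sys
from h import *
x,y,r,zlo,zhi=map(float,sys.argv[1:6])
for n in("scene","top"):
    v=cloud(n); W=v[4]; col=v[0]["color"].astype(int)
    d=np.hypot(W[...,0]-x,W[...,1]-y)
    m=(abs(d-r)<.012)&(W[...,2]>zlo)&(W[...,2]<zhi)&(np.ptp(col,axis=2)<20)&(col.mean(2)>70)
    P=W[m]
    o=-v[2].T@v[3]  # camera: keep outer wall facing it
    g=((P[:,:2]-[x,y])@(o[:2]-[x,y])/np.linalg.norm(o[:2]-[x,y]))
    P=P[g>0]
    if len(P)<20: print(n,'few');continue
    q=circ(P,r); q2=circ(P)
    print(n,len(P),np.round(q*1e3,1),'free',np.round(q2*1e3,1),'zmin/max',np.round(np.percentile(P[:,2],[1,99])*1e3,1), 'res',np.round(1e3*np.median(abs(np.hypot(*(P[:,:2]-q).T)-r)),2))
E
python3 wall.py .3753 .2884 .032 .06 .15
```

```text
scene 577 [375.3 289. ] free [376.6 288.9  31. ] zmin/max [ 81.3 139.8] res 0.73
top 45 [375.  289.9] free [375.  287.7  30.3] zmin/max [105.1 141.4] res 0.68
```

Request:
servo_tool:
  targets:
    - [[-1, 0, 0, 0.015, 0], [-1, 0, 0, 0.03, 0], [-1, 0, 0, 0.045, 0], [-1, 0, 0, 0.055, 0], [-1, 0, 0, 0.06, 0], [-1, 0, 0, 0.064, 0], [-1, 0, 0, 0.067, 0], [-1, 0, 0, 0.069, 0], [-1, 0, 0, 0.071, 0], [-1, 0, 0, 0.072, 0], [-1, 0, 0, 0.072, 0], [-1, 0, 0, 0.072, 0]]

```text
clock: 8.0
ee_pos: [0.375, 0.2885, 0.0505]
eef_rot: [-0.0, 1.0, 0.0, 0.0]
wrist_force: [-1.1, 0.1, -1.5]
finger_gap: 0.0636
```

Request:
servo_tool:
  targets:
    - [[-1, 0, 0, 0.001, 0], [-1, 0, 0, 0.001, 0], [-1, 0, 0, 0.002, 0], [-1, 0, 0, 0.002, 0], [-1, 0, 0, 0.002, 0]]

```text
clock: 8.5
ee_pos: [0.3752, 0.2887, 0.0497]
eef_rot: [-0.0, 1.0, 0.0, 0.0]
wrist_force: [-2.3, -0.9, 5.7]
finger_gap: 0.0635
```

Force rises to 5.7 N, so the flask is on the floor. I'll open the fingers and retreat.

Request:
servo_tool:
  targets:
    - [[-0.2, 0, 0, 0, 0], [0, 0, 0, 0, 0], [0.3, 0, 0, 0, 0], [0.6, 0, 0, 0, 0], [0.7, 0, 0, 0, 0], [1, 0, 0, 0, 0], [1, 0, 0, 0, 0], [1, 0, 0, -0.02, 0], [1, 0, 0, -0.05, 0], [1, 0, 0, -0.09, 0], [1, 0, 0, -0.13, 0], [1, 0, 0, -0.14, 0]]

```text
clock: 9.7
ee_pos: [0.3773, 0.2898, 0.1937]
eef_rot: [-0.002, 1.0, -0.0, 0.004]
wrist_force: [0.6, 0.1, -0.5]
finger_gap: 0.0854
```

```bash
python3 wall.py .3753 .2884 .032 .018 .07; python3 chk.py L2 .3753 .2884
```

```text
scene 571 [374.6 289.1] free [375.2 289.   31.5] zmin/max [18.8 66.5] res 0.7
top 82 [374.2 289.7] free [374.4 288.   30.7] zmin/max [47.6 68.3] res 0.66
[0.3763922  0.28923531 0.19074919] [ 0.78464399  0.65926664 -0.20536772] 0.08531053676105663
scene crop0 425 137
top crop0 113 244
```

View pics/L2.png

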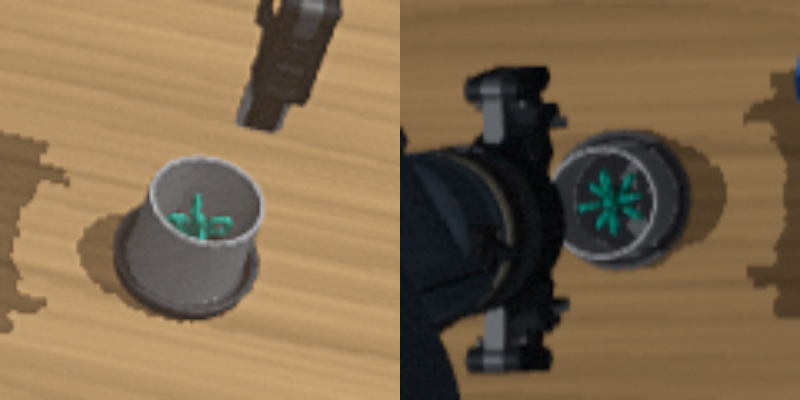

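The large flask is seated inside its base rim with the tree visible inside. Next is the tall flask.

Request:
servo_tool:
  targets:
    - [[1, 0.03, 0.024, 0, 0], [1, 0.06, 0.048, 0, 0], [1, 0.095, 0.077, 0, 0], [1, 0.13, 0.105, 0, 0], [1, 0.165, 0.133, 0, 0], [1, 0.2, 0.161, 0, 0], [1, 0.23, 0.186, 0, 0], [1, 0.253, 0.204, 0, 0], [1, 0.253, 0.204, 0, 0], [1, 0.253, 0.204, 0.02, 0], [1, 0.253, 0.204, 0.05, 0], [1, 0.253, 0.204, 0.08, 0], [1, 0.253, 0.204, 0.1, 0], [1, 0.253, 0.204, 0.115, 0], [1, 0.253, 0.204, 0.125, 0], [1, 0.253, 0.204, 0.13, 0], [1, 0.253, 0.204, 0.13, 0], [1, 0.253, 0.204, 0.13, 0]]

```text
clock: 11.7
ee_pos: [0.6287, 0.0845, 0.0596]
eef_rot: [-0.0, 1.0, 0.0, 0.001]
wrist_force: [0.1, -0.0, 0.0]
finger_gap: 0.0858
```

Request:
servo_tool:
  targets:
    - [[0.4, 0, 0, 0, 0], [0.3, 0, 0, 0, 0], [0.2, 0, 0, 0, 0], [0.1, 0, 0, 0, 0], [0, 0, 0, 0, 0], [-0.1, 0, 0, 0, 0], [-0.3, 0, 0, 0, 0], [-1, 0, 0, 0, 0], [-1, 0, 0, 0, 0], [-1, 0, 0, 0, 0], [-1, 0, 0, 0, 0]]

```text
clock: 12.8
ee_pos: [0.6287, 0.0844, 0.0593]
eef_rot: [0.0, 1.0, -0.0, 0.001]
wrist_force: [-0.1, -1.0, 5.9]
finger_gap: 0.0497
```

Request:
servo_tool:
  targets:
    - [[-1, 0, 0, -0.01, 0], [-1, 0, 0, -0.03, 0], [-1, 0, 0, -0.06, 0], [-1, 0, 0, -0.09, 0], [-1, 0, 0, -0.12, 0], [-1, -0.014, 0.02, -0.12, 0], [-1, -0.036, 0.05, -0.12, 0], [-1, -0.064, 0.09, -0.12, 0], [-1, -0.093, 0.13, -0.12, 0], [-1, -0.122, 0.17, -0.12, 0], [-1, -0.15, 0.21, -0.12, 0], [-1, -0.179, 0.25, -0.12, 0], [-1, -0.207, 0.29, -0.12, 0], [-1, -0.236, 0.33, -0.12, 0], [-1, -0.25, 0.349, -0.12, 0], [-1, -0.2565, 0.358, -0.12, 0], [-1, -0.2565, 0.358, -0.11, 0], [-1, -0.2565, 0.358, -0.1, 0], [-1, -0.2565, 0.358, -0.1, 0], [-1, -0.2565, 0.358, -0.1, 0]]

```text
clock: 14.8
ee_pos: [0.3716, -0.272, 0.1572]
eef_rot: [-0.001, 1.0, 0.001, -0.001]
wrist_force: [0.4, 0.2, -1.5]
finger_gap: 0.0495
```

```bash
python3 chk.py T1 .3715 -.2742;  python3 wall.py .3715 -.2742 .025 .08 .20
```

```text
[ 0.37158644 -0.27200068  0.15716244] [ 0.39290469  0.24892229 -1.46478475] 0.049504302503925
scene crop0 144 76
top crop0 408 237
scene 640 [ 371.5 -273.1] free [ 372.3 -272.3   24.1] zmin/max [102.  180.5] res 0.89
top 46 [ 371.  -275.3] free [ 371.  -275.4   25.1] zmin/max [157.3 182. ] res 0.59
```

View pics/T1.png

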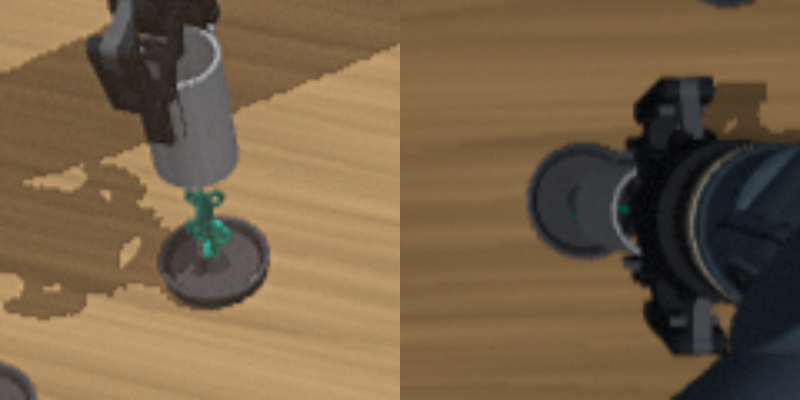

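Request:
servo_tool:
  targets:
    - [[-1, 0, 0, 0.01, 0], [-1, 0, 0, 0.022, 0], [-1, 0, 0, 0.036, 0], [-1, 0, 0, 0.05, 0], [-1, 0, 0, 0.064, 0], [-1, 0, 0, 0.074, 0], [-1, 0, 0, 0.081, 0], [-1, 0, 0, 0.085, 0], [-1, 0, 0, 0.088, 0], [-1, 0, 0, 0.09, 0], [-1, 0, 0, 0.091, 0], [-1, 0, 0, 0.091, 0], [-1, 0, 0, 0.091, 0]]

```text
clock: 16.3
ee_pos: [0.3716, -0.2738, 0.0677]
eef_rot: [0.0, 1.0, -0.0, 0.0]
wrist_force: [0.1, 0.3, -2.7]
finger_gap: 0.0497
```

Request:
servo_tool:
  targets:
    - [[-1, 0, 0, 0.001, 0], [-1, 0, 0, 0.0015, 0], [-1, 0, 0, 0.002, 0], [-1, 0, 0, 0.0025, 0], [-1, 0, 0, 0.003, 0], [-1, 0, 0, 0.003, 0]]

```text
clock: 16.9
ee_pos: [0.3715, -0.2736, 0.0652]
eef_rot: [0.0, 1.0, 0.0, 0.0]
wrist_force: [-2.6, 1.8, 5.0]
finger_gap: 0.0492
```

Request:
servo_tool:
  targets:
    - [[-0.4, 0, 0, 0, 0], [-0.2, 0, 0, 0, 0], [0, 0, 0, 0, 0], [0.3, 0, 0, 0, 0], [0.7, 0, 0, 0, 0], [1, 0, 0, 0, 0], [1, 0, 0, 0, 0], [1, 0, 0, 0, 0], [1, 0, 0, -0.02, 0], [1, 0, 0, -0.05, 0], [1, 0, 0, -0.09, 0], [1, 0, 0, -0.125, 0], [1, 0, 0, -0.125, 0], [1, 0, 0, -0.125, 0]]

```text
clock: 18.3
ee_pos: [0.3721, -0.2742, 0.1904]
eef_rot: [0.001, 1.0, -0.0, 0.001]
wrist_force: [-0.1, 0.4, -0.9]
finger_gap: 0.0851
```

```bash
python3 chk.py T2 .3715 -.2742;  python3 wall.py .3715 -.2742 .025 .018 .10
```

```text
[ 0.37205903 -0.27418987  0.190444  ] [-0.07816144  0.38313078 -0.94972715] 0.08512056921096782
scene crop0 144 76
top crop0 408 237
scene 615 [ 370.6 -273.9] free [ 371.3 -273.5   24.3] zmin/max [18.6 88. ] res 0.82
top 59 [ 370.4 -276.2] free [ 370.6 -274.4   23.7] zmin/max [70.1 89.5] res 0.74
```

View pics/T2.png

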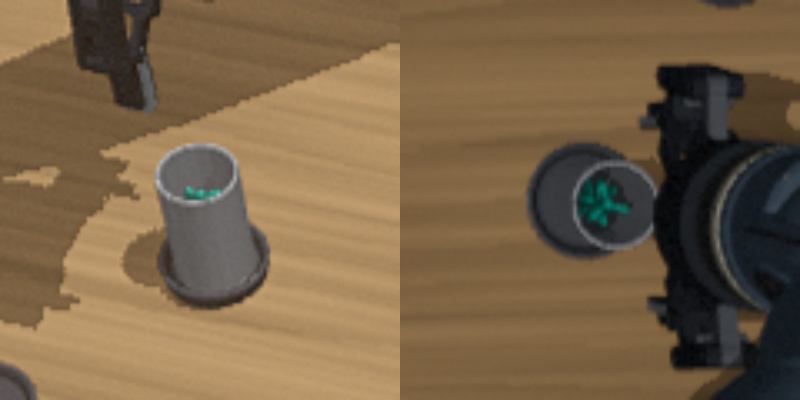

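The tall flask is seated in its base. Next is the short flask.

Request:
servo_tool:
  targets:
    - [[1, 0.03, -0.007, 0, 0], [1, 0.065, -0.015, 0, 0], [1, 0.1, -0.023, 0, 0], [1, 0.14, -0.032, 0, 0], [1, 0.18, -0.041, 0, 0], [1, 0.21, -0.048, 0, 0], [1, 0.2215, -0.0507, 0, 0], [1, 0.2215, -0.0507, 0.02, 0], [1, 0.2215, -0.0507, 0.05, 0], [1, 0.2215, -0.0507, 0.08, 0], [1, 0.2215, -0.0507, 0.11, 0], [1, 0.2215, -0.0507, 0.13, 0], [1, 0.2215, -0.0507, 0.145, 0], [1, 0.2215, -0.0507, 0.153, 0], [1, 0.2215, -0.0507, 0.153, 0], [1, 0.2215, -0.0507, 0.153, 0]]

```text
clock: 20.1
ee_pos: [0.5935, -0.2231, 0.0372]
eef_rot: [0.0, 1.0, 0.0, 0.001]
wrist_force: [-0.6, 0.4, 0.1]
finger_gap: 0.0855
```

Request:
servo_tool:
  targets:
    - [[0.4, 0, 0, 0, 0], [0.3, 0, 0, 0, 0], [0.2, 0, 0, 0, 0], [0.1, 0, 0, 0, 0], [0, 0, 0, 0, 0], [-0.1, 0, 0, 0, 0], [-0.3, 0, 0, 0, 0], [-1, 0, 0, 0, 0], [-1, 0, 0, 0, 0], [-1, 0, 0, 0, 0], [-1, 0, 0, 0, 0]]

```text
clock: 21.2
ee_pos: [0.5938, -0.2233, 0.0377]
eef_rot: [0.001, 1.0, 0.0, 0.001]
wrist_force: [-0.6, -0.9, 6.3]
finger_gap: 0.0489
```

Request:
servo_tool:
  targets:
    - [[-1, 0, 0, -0.01, 0], [-1, 0, 0, -0.03, 0], [-1, 0, 0, -0.06, 0], [-1, 0, 0, -0.08, 0], [-1, -0.01, 0.019, -0.09, 0], [-1, -0.026, 0.05, -0.09, 0], [-1, -0.047, 0.09, -0.09, 0], [-1, -0.063, 0.12, -0.09, 0], [-1, -0.071, 0.136, -0.09, 0], [-1, -0.074, 0.1417, -0.08, 0], [-1, -0.074, 0.1417, -0.07, 0], [-1, -0.074, 0.1417, -0.07, 0], [-1, -0.074, 0.1417, -0.07, 0]]

```text
clock: 22.5
ee_pos: [0.5191, -0.3625, 0.1049]
eef_rot: [-0.001, 1.0, 0.001, -0.001]
wrist_force: [0.3, -0.1, -2.5]
finger_gap: 0.049
```

```bash
python3 chk.py S1 .519 -.365;  python3 wall.py .519 -.365 .025 .05 .13
```

```text
[ 0.5190644  -0.36247047  0.10489374] [ 0.28872609 -0.07927451 -2.5433485 ] 0.04895664198335335
scene crop0 70 122
top crop0 452 158
scene 387 [ 519.7 -364.5] free [ 519.2 -365.6   26.1] zmin/max [ 69.9 122.1] res 1.0
top 55 [ 518.6 -366.4] free [ 518.5 -364.5   23.5] zmin/max [103.7 118.1] res 0.67
```

View pics/S1.png

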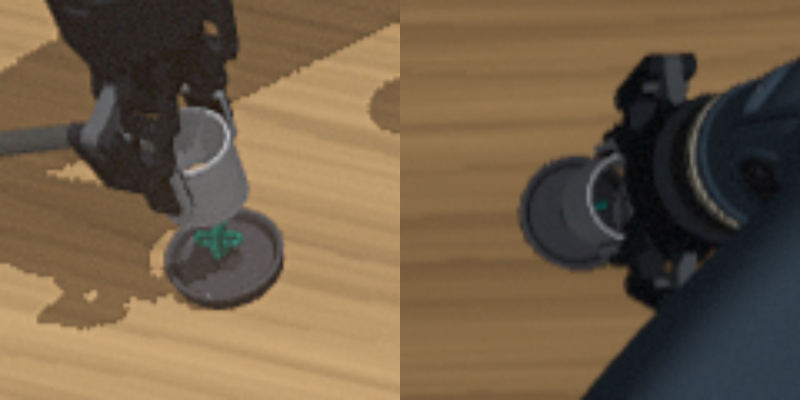

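Request:
servo_tool:
  targets:
    - [[-1, 0, 0, 0.01, 0], [-1, 0, 0, 0.024, 0], [-1, 0, 0, 0.038, 0], [-1, 0, 0, 0.048, 0], [-1, 0, 0, 0.055, 0], [-1, 0, 0, 0.059, 0], [-1, 0, 0, 0.061, 0], [-1, 0, 0, 0.062, 0], [-1, 0, 0, 0.063, 0], [-1, 0, 0, 0.063, 0], [-1, 0, 0, 0.064, 0], [-1, 0, 0, 0.064, 0]]

```text
clock: 23.9
ee_pos: [0.5192, -0.3649, 0.0438]
eef_rot: [0.0, 1.0, 0.0, 0.0]
wrist_force: [-1.5, 1.5, 4.1]
finger_gap: 0.049
```

Request:
servo_tool:
  targets:
    - [[-0.4, 0, 0, 0, 0], [-0.2, 0, 0, 0, 0], [0, 0, 0, 0, 0], [0.3, 0, 0, 0, 0], [0.7, 0, 0, 0, 0], [1, 0, 0, 0, 0], [1, 0, 0, 0, 0], [1, 0, 0, 0, 0], [1, 0, 0, -0.02, 0], [1, 0, 0, -0.05, 0], [1, 0, 0, -0.09, 0], [1, 0, 0, -0.13, 0], [1, 0, 0, -0.147, 0], [1, 0, 0, -0.147, 0], [1, 0, 0, -0.147, 0]]

```text
clock: 25.4
ee_pos: [0.5189, -0.3646, 0.1888]
eef_rot: [-0.0, 1.0, -0.0, -0.0]
wrist_force: [-0.3, 1.1, -1.4]
finger_gap: 0.0859
```

```bash
python3 chk.py S2 .519 -.365;  python3 wall.py .519 -.365 .025 .018 .08
```

```text
[ 0.51893887 -0.36458078  0.18882387] [-0.26385752  1.13239889 -1.44501571] 0.08585842054049408
scene crop0 70 122
top crop0 452 158
scene 343 [ 518.3 -365.8] free [ 519.  -365.3   24.3] zmin/max [18.5 54.8] res 0.83
top 51 [ 518.4 -367.9] free [ 518.  -366.3   23.8] zmin/max [44.1 57. ] res 0.76
```

View pics/S2.png

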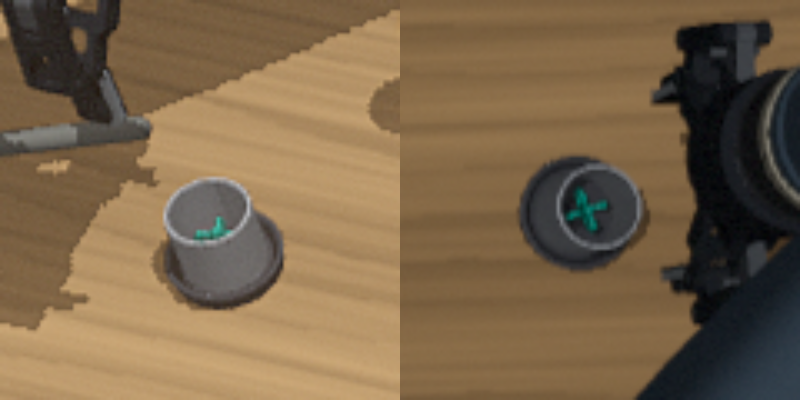

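The short flask is seated with its tree centred. Next is the small flask.

Request:
servo_tool:
  targets:
    - [[1, 0.013, -0.03, 0, 0], [1, 0.03, -0.07, 0, 0], [1, 0.047, -0.11, 0, 0], [1, 0.064, -0.15, 0, 0], [1, 0.081, -0.19, 0, 0], [1, 0.098, -0.23, 0, 0], [1, 0.115, -0.27, 0, 0], [1, 0.124, -0.292, 0, 0], [1, 0.128, -0.301, 0, 0], [1, 0.128, -0.301, 0.02, 0], [1, 0.128, -0.301, 0.05, 0], [1, 0.128, -0.301, 0.08, 0], [1, 0.128, -0.301, 0.11, 0], [1, 0.128, -0.301, 0.13, 0], [1, 0.128, -0.301, 0.142, 0], [1, 0.128, -0.301, 0.15, 0], [1, 0.128, -0.301, 0.15, 0], [1, 0.128, -0.301, 0.15, 0]]

```text
clock: 27.4
ee_pos: [0.6477, -0.064, 0.0405]
eef_rot: [0.0, 1.0, -0.0, 0.001]
wrist_force: [-0.2, 0.5, 0.3]
finger_gap: 0.0858
```

Request:
servo_tool:
  targets:
    - [[0.3, 0, 0, 0, 0], [0.1, 0, 0, 0, 0], [0, 0, 0, 0, 0], [-0.1, 0, 0, 0, 0], [-0.2, 0, 0, 0, 0], [-0.3, 0, 0, 0, 0], [-0.4, 0, 0, 0, 0], [-0.6, 0, 0, 0, 0], [-1, 0, 0, 0, 0], [-1, 0, 0, 0, 0], [-1, 0, 0, 0, 0], [-1, 0, 0, 0, 0]]

```text
clock: 28.6
ee_pos: [0.6474, -0.0636, 0.04]
eef_rot: [0.0, 1.0, 0.0, 0.001]
wrist_force: [-0.6, 0.2, 4.9]
finger_gap: 0.0353
```

Request:
servo_tool:
  targets:
    - [[-1, 0, 0, -0.01, 0], [-1, 0, 0, -0.03, 0], [-1, 0, 0, -0.06, 0], [-1, 0, 0, -0.09, 0], [-1, 0, 0, -0.11, 0], [-1, -0.006, -0.02, -0.11, 0], [-1, -0.017, -0.06, -0.11, 0], [-1, -0.029, -0.105, -0.11, 0], [-1, -0.041, -0.15, -0.11, 0], [-1, -0.054, -0.195, -0.11, 0], [-1, -0.066, -0.24, -0.11, 0], [-1, -0.079, -0.285, -0.11, 0], [-1, -0.091, -0.33, -0.11, 0], [-1, -0.103, -0.375, -0.11, 0], [-1, -0.112, -0.405, -0.11, 0], [-1, -0.116, -0.42, -0.11, 0], [-1, -0.1176, -0.4268, -0.11, 0], [-1, -0.1176, -0.4268, -0.09, 0], [-1, -0.1176, -0.4268, -0.07, 0], [-1, -0.1176, -0.4268, -0.07, 0]]

```text
clock: 30.6
ee_pos: [0.5273, 0.3606, 0.1048]
eef_rot: [0.002, 1.0, -0.001, -0.004]
wrist_force: [-0.6, -0.1, -1.0]
finger_gap: 0.0353
```

Request:
servo_tool:
  targets:
    - [[-1, 0, 0, 0, 0], [-1, 0, 0, 0, 0]]

```text
clock: 30.8
ee_pos: [0.5302, 0.3628, 0.1105]
eef_rot: [-0.0, 1.0, -0.001, 0.001]
wrist_force: [0.1, 1.0, -1.7]
finger_gap: 0.0355
```

```bash
python3 chk.py M1 .5294 .3628;  python3 wall.py .5294 .3628 .018 .05 .13
```

```text
[0.53023049 0.36275671 0.11051118] [ 0.14884555  0.95832363 -1.70102953] 0.03554361413891214
scene crop0 459 215
top crop0 73 164
scene 212 [532.1 364. ] free [532.4 363.5  17.4] zmin/max [ 71.7 121.1] res 1.03
top 22 [529.3 363.6] free [529.3 362.1  16.8] zmin/max [ 70.5 120. ] res 0.3
```

View pics/M1.png

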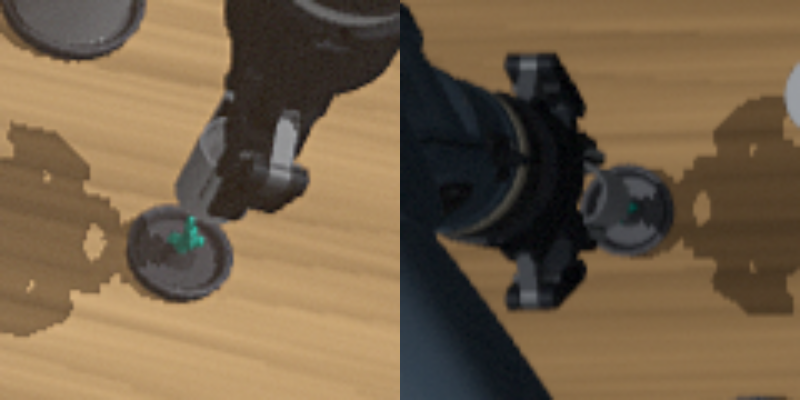

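Request:
servo_tool:
  targets:
    - [[-1, -0.001, 0, 0.008, 0], [-1, -0.001, 0, 0.02, 0], [-1, -0.001, 0, 0.034, 0], [-1, -0.001, 0, 0.046, 0], [-1, -0.001, 0, 0.054, 0], [-1, -0.001, 0, 0.059, 0], [-1, -0.001, 0, 0.061, 0], [-1, -0.001, 0, 0.062, 0], [-1, -0.001, 0, 0.063, 0], [-1, -0.001, 0, 0.063, 0], [-1, -0.001, 0, 0.064, 0], [-1, -0.001, 0, 0.064, 0]]

```text
clock: 32.2
ee_pos: [0.5288, 0.3635, 0.0461]
eef_rot: [-0.0, 1.0, 0.0, 0.001]
wrist_force: [0.1, 0.4, 1.2]
finger_gap: 0.0359
```

Request:
servo_tool:
  targets:
    - [[-1, 0, 0, 0.0005, 0], [-1, 0, 0, 0.001, 0], [-1, 0, 0, 0.001, 0]]

```text
clock: 32.5
ee_pos: [0.5288, 0.3636, 0.046]
eef_rot: [-0.0, 1.0, 0.0, 0.001]
wrist_force: [-1.8, -1.3, 4.7]
finger_gap: 0.0357
```

Request:
servo_tool:
  targets:
    - [[-0.6, 0, 0, 0, 0], [-0.4, 0, 0, 0, 0], [-0.2, 0, 0, 0, 0], [0, 0, 0, 0, 0], [0.3, 0, 0, 0, 0], [0.7, 0, 0, 0, 0], [1, 0, 0, 0, 0], [1, 0, 0, 0, 0], [1, 0, 0, -0.02, 0], [1, 0, 0, -0.05, 0], [1, 0, 0, -0.09, 0], [1, 0, 0, -0.13, 0], [1, 0, 0, -0.18, 0], [1, -0.03, 0.03, -0.2, 0], [1, -0.08, 0.07, -0.2, 0], [1, -0.12, 0.11, -0.2, 0], [1, -0.16, 0.15, -0.2, 0], [1, -0.19, 0.19, -0.2, 0], [1, -0.21, 0.23, -0.2, 0], [1, -0.21, 0.27, -0.2, 0]]

```text
clock: 34.5
ee_pos: [0.3178, 0.1016, 0.2445]
eef_rot: [-0.0, 1.0, 0.002, 0.001]
wrist_force: [0.3, -1.3, 0.2]
finger_gap: 0.0853
```

Request:
servo_tool:
  targets:
    - [[1, 0, 0, 0, 0], [1, 0, 0, 0, 0], [1, 0, 0, 0, 0], [1, 0, 0, 0, 0], [1, 0, 0, 0, 0]]

```text
clock: 35.0
ee_pos: [0.3201, 0.1033, 0.2441]
eef_rot: [-0.0, 1.0, 0.001, -0.0]
wrist_force: [0.2, -0.0, 1.4]
finger_gap: 0.0855
```

Run:
```python
from h import *
exp=dict(large=(375.3,288.4),tall=(371.5,-274.2),short=(519,-365),small=(529.4,362.8))
for n in("top","scene"):
    v=cloud(n); c,f,R,t,W=v; cv2.imwrite(f"pics/{n}9.png",c["color"][:,:,::-1])
    col=c["color"].astype(int)
    for k,(x,y) in exp.items():
        D,H=FL[k]; h=H/1000+.006; r=D/2000
        d=np.hypot(W[...,0]-x/1e3,W[...,1]-y/1e3)
        m=(d<r+.02)&(abs(W[...,2]-h)<.005)
        uv=np.argwhere(m)[:,::-1]; q=circ(ray(c,f,R,t,uv,h))
        P=W[m]; A=np.c_[P[:,:2]-q[:2],np.ones(len(P))]; pl=np.linalg.lstsq(A,P[:,2],rcond=None)[0]
        mb=(d<BA[k]/2000+.02)&(d>r+.004)&(W[...,2]>.009)&(W[...,2]<.018)&(np.ptp(col,axis=2)<25)
        qb=circ(ray(c,f,R,t,np.argwhere(mb)[:,::-1],.013))
        print(n,k,'rim',len(P),np.round(q*1e3,1),'z %.1f (exp %.1f)'%(np.median(P[:,2])*1e3,h*1e3),'tilt',np.round(pl[:2],3),'base',np.round(qb*1e3,1))
```

```text
top large rim 154 [374.4 287.3  30.4] z 63.0 (exp 64.0) tilt [0.004 0.003] base [374.3 288.1  39.3]
top tall rim 131 [ 370.4 -273.8   23.6] z 84.9 (exp 86.0) tilt [-0.008 -0.016] base [ 370.8 -274.6   32.1]
top short rim 121 [ 517.6 -365.    23.5] z 50.8 (exp 52.0) tilt [-0.018  0.005] base [ 518.2 -365.6   32.3]
top small rim 86 [527.6 361.3  16.6] z 50.6 (exp 52.0) tilt [-0.035  0.018] base [528.5 362.2  25.3]
scene large rim 227 [376.9 288.5  30.5] z 63.1 (exp 64.0) tilt [0.001 0.001] base [376.2 288.9  38.9]
scene tall rim 154 [ 372.7 -272.7   23.6] z 85.4 (exp 86.0) tilt [0.008 0.001] base [ 372.2 -273.1   32.1]
scene short rim 175 [ 520.  -364.3   23.5] z 51.7 (exp 52.0) tilt [-0.006  0.016] base [ 519.8 -364.4   32.1]
scene small rim 143 [530.2 362.6  16.6] z 51.5 (exp 52.0) tilt [ 0.008 -0.005] base [530.5 363.2  25.1]
```

View pics/scene9.png

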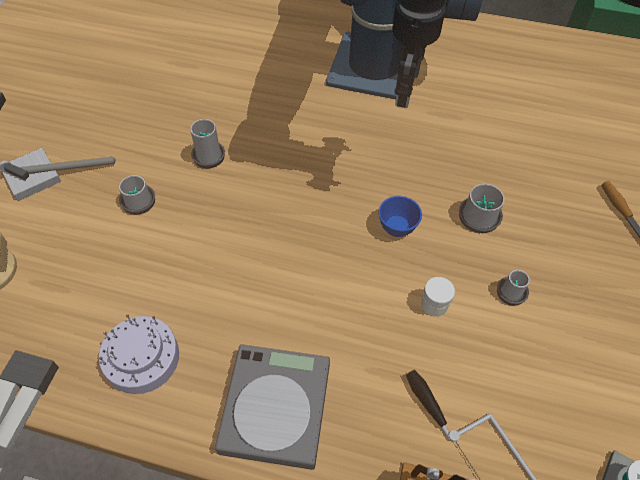

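View pics/top9.png

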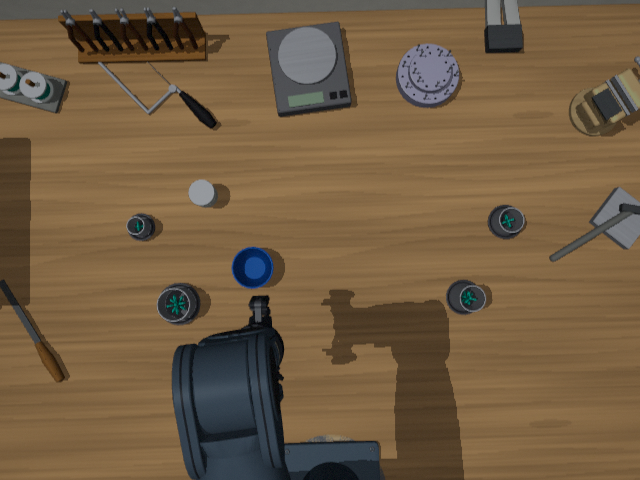

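All four flasks stand within about 1.3 mm of their base axes. Their rims are at the seated height and level, and the gripper is open and clear.

```bash
python3 -c "
from bench import *
print(job_done())"
```

```text
the job is handed in; nothing more can be done
None
```

All four flasks are seated over their own trees, with the tall flask on the tall tree and the low one on the low tree. I handed the job in at about 35 s of the 104 s allowed. I gripped each flask from outside and lowered it slowly until the wrist force showed light contact, 4–6 N. Then I opened the fingers and moved the arm clear.

**Last checks, both cameras:**
- **Position:** each flask axis is within about 1.3 mm of its base axis, against the 8 mm allowed.
- **Height:** each rim reads 0.3–1.4 mm below the fully seated height. The flasks read about the same amount low while still on the bench, so this is a camera offset.
- **Tilt:** every reading is 0.018 rad or less except one. The top view gave 0.04 rad for the small flask, where the scene view gave 0.01. I took that as depth noise on few pixels, and it is still under the 0.07 limit.
- **Surroundings:** the bases measure within about 1 mm of where they started. The jar and bowl look unmoved in the pictures, but I did not measure them again.

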